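Bring the test probes down on the contactor through the jig's guard window

ROBOT

A 6-joint arm with a two-finger parallel gripper is mounted at the origin on a cart in front of the work surface, level with it; the furniture and walls round the work are solid. World frame = base frame: x ahead of the robot, y to its left, z up, the work surface at z = 0. Lengths are in m, angles in rad, forces in N, time in s.
With the tool pointing down it reaches from about 0.325 to 0.775 m from the base axis. Payload 9.3 kg.
Tool frame: the origin (TCP) lies midway between the tips of the shut fingers; the grasp point (between the pads) lies 19 mm behind it; x points along the fingers, y is the direction in which the jaws open and shut, and the axes are right-handed (so a half turn about x gives the same grasp; the last joint's range is limited). The gripper opens to 85 mm and grips with 20 to 120 N. Pads are 22 mm wide; open, the fingers measure 114 mm over their backs; the gripper's body (76 mm by 85 mm) begins 54 mm behind the grasp point. The pads swing forward as they close: fully open they stand 13 mm farther back than shut.
Start: joints at [1.154, 0.259, 0.021, 1.334, 0, 1.418], TCP at [0.143, 0.531, 0.231] pointing down, gripper open.
Joint ranges: [-3.04, 3.04], [-0.91, 1.82], [-1.04, 1.36], [-1.92, 1.95], [-1.52, 1.45], [-3.14, 3.14]. Speed limits (rad/s): [2.22, 2.22, 2.79, 3.14, 3.14, 3.14].

INTERFACE

Orientations are given as a rotation vector (axis times angle).
In Python, from plant import state, snapshot, camera_info, sign_off gives the robot as it stands. The module is installed in compiled form; this text tells all that it offers.
- The arm moves only by the shell command python3 -m crank 'ROWS' [OPENING] [FORCE]. ROWS is text: rows parted by semicolons, each of 4 numbers parted by spaces: the shift along the tool's x, y, z in cm, then the turn about the tool's x in degrees. In form: tx ty tz spin; .... A call has 1 to 5 rows; each row shifts and turns the commanded pose from where the row before left it, along the tool's axes as they then stand; what a row does not reach is not made up. A row lasts 1/12 s, in which the tool goes at most 41.7 mm and 7.16 degrees, less where a joint would pass 70% of its speed; a pose out of reach is approached as far as the arm can. A call is refused whole if a number of a shift passes 4.17 or a number of a turn 7.16, either way. A call with a gripper value outside its range is refused whole. OPENING is the closure in counts, from 0 (fully open) to 255 (shut), set as the call begins (- or left out, the last holds). The fingers move at their own pace and stop on an object; FORCE is the grip in N (left out, the last holds). Time passes only in rows, so rows that do not move let the fingers close. It gives the time, the measured TCP pose, the force and the opening at its end, in the units of the state.
- state(): the state, without advancing time (a new reading comes with each control period).
- snapshot(name): name is "scene" or "top" or "wrist"; returns the picture (384x512x3 uint8, red, green, blue); there is no depth.
- camera_info(name): a dict with "fx", "fy", "cx", "cy" (pixels), "view" (4x4, takes a point from world to camera coordinates); the wrist camera has in their place "hand_eye" (4x4, takes a point from camera to tool coordinates, whose origin is the TCP and whose axes are the tool frame's). Camera axes: x right, y down, z forward; pixel columns grow to the right and rows downward; lengths in m; the calibration is good to about 2 mm. A picture is of the moment at which its call begins: read the wrist's pose just before it. camera_info takes no time and is no camera call.
- sign_off(): hands the job in, once; it reports no verdict.
The state is a dict: "time_s": time; "joints": joint angles; "dq": joint speeds; "joint_torque": joint torques, N m; "position": TCP position; "tool_rot": TCP orientation; "ft_force": force on the tool from outside, world axes, zero at the start; "wrist_torque": the same for the moment, N m; "finger_gap": opening from 0.0 (shut) to 1.0 (fully open).
Only numpy, scipy, OpenCV 4.12 (cv2) and the standard library are available. Lean on these libraries where they do the work, as an engineer would, in place of code of your own. Each camera call takes 0.05 s, during which the arm holds its last target.

TASK

Get the contactor ready for its test: with the fingertips, push it along its lane fully home against the stops, then reach down through the guard window of that same station and press the black lever pad until it snaps over and stays down, so that the probe head sits on its terminals. Nothing is to be lifted or carried, and the guard must not be touched, neither its frame nor the window's edges. Leave the residual current switch waiting in the other lane, that station's lever and everything lying on the bench as they are.

Things in the scene. Friction and masses are not known exactly. Their poses are not given: they have to be found in the camera images.
- jig: dark steel twin-station test jig, plate 252 (x) x 200 (y) mm, fixed to the bench. Origin: on the bench, on the mid line, below the front plane of the stops; x runs along the lanes away from the operator, y left, z up. Plate from x = -130 to 122; lane floor at z = 14. Lanes at y = +46 (left) and -46 mm, between pale rails 12 mm high over the floor, 49 mm apart, x = -104 to -4, flaring to -118.
- guard: grey sheet guard over the levers, fixed to the jig, same origin and axes. x = -2 to 120, y = -99 to 99, top at z = 121 mm (low black sockets at its rear, x = 95 to 109, to z = 123). One window per station in the top: clear opening 70 (x) x 68 (y) mm, centred at x = 48, y = +46 and -46. Front lip down to z = 104; sides and rear closed.
- contactor: loose grey stepped contactor, 73 (x) x 45 (y) x 78 mm, about 0.34 kg; origin at the middle of its underside. Front and rear faces at x = -36 and +36, upright to 46 mm high; above it steps in to x = +-25 (68 high), a small block on top. Stands in one lane, 25 to 45 mm short of the stops, x along the lane. Fully home: origin at x = -36 mm in the jig's frame. Slides with 1 to 5 N, up to 9 N to start.
- breaker_rc: loose white two-pole residual current switch with two small blue toggles, 90 (x) x 36 (y) x 73 mm; origin at the middle of its underside. It stands in the other lane and stays there.
- lever_left (a joint): left station's lever, rad: 0 = up (rest), 0.48 = fully down. Snap-over: a spring holds it up; the pad takes about 5 N at first, less further on; past half way (0.24, 14 mm at the pad) it snaps down by itself and stays; released earlier it springs back up. Hinge axis along the jig's y at x = 108, z = 82 mm, 60 mm behind the pad. It draws the probe head down 12 mm.
- lever_right (a joint): the same for the right station's lever
- stop_left (a point): foot of the left lane's stops: on the lane floor, lane mid line, at the stops' front plane (x = 0, y = 46, z = 14 mm in the jig's frame). Two steel posts, 42 mm high over the floor; above them hangs the grey probe head with brass pins, over the last 8 mm of the lane.
- stop_right (a point): the same for the right lane, y = -46 mm
- pad_left (a point): middle of the top face of the left lever's ribbed black pad, 30 (x) x 26 (y) mm, under the left window. Up: x = 51, y = 46, z = 102 mm in the jig's frame, 19 mm below the guard's top; fully down: x = 48, z = 74 mm, 47 mm below it.
- pad_right (a point): the same for the right lever, y = -46 mm
- tape_measure: yellow tape measure lying on the bench, 73 x 90 x 36 mm, leave alone
- terminal_1: flat white terminal block lying on the bench, 52 x 36 x 9 mm, leave alone
- terminal_2: flat blue terminal block lying on the bench, 52 x 36 x 9 mm, leave alone
- marker_blue: marker pen with a blue cap lying on the bench, 134 mm long, leave alone
- hex_keys: set of hex keys in a holder, 125 x 28 x 30 mm, leave alone
- estop_box: emergency-stop box with mushroom button, 84 x 68 x 78 mm, leave alone

How it is judged:
By the outcome, as a careful person would: the job done as asked, in the order asked, and still so for the second after the job is handed in, with the robot touching nothing.
It also fails if it takes over 48 s, if anything falls off the work surface, if the arm or the gripper's body presses on something with over 40 N, if the wrist force passes 120 N, or if a joint passes its speed limit or range.

## Working session

There is one attempt and no reset: what is moved stays moved. The work goes in short steps, Python scripts to look and compute and a shell command to move; the robot and the scene stay as the last step left them, time stands still between calls to the robot, and variables do not carry over. Pictures are saved under pics/ and viewed, and the job is handed in when it is done.

```bash
mkdir -p pics; python3 - <<'E'
from plant import *
import cv2,numpy as np
s=state();print(s)
for n in("scene","top"):
    im=snapshot(n);cv2.imwrite(f"pics/{n}0.png",cv2.cvtColor(cv2.resize(im,(800,600),interpolation=cv2.INTER_CUBIC),cv2.COLOR_RGB2BGR))
    np.save(f"pics/{n}0.npy",im)
    print(n,camera_info(n))
print(camera_info("wrist"))
E
```

```text
{'time_s': 0.0, 'joints': array([1.15440143e+00, 2.59233746e-01, 2.07447062e-02, 1.33366172e+00,
       3.62503627e-05, 1.41819238e+00]), 'dq': array([ 2.06003618e-03, -3.46165850e-05, -1.63143228e-03, -2.49664228e-04,
       -8.61552133e-04, -4.29814123e-04]), 'joint_torque': array([ 1.18176486e-03, -5.55643773e+01,  3.44530463e+01,  1.36005634e-02,
       -1.03862278e-04, -4.94751504e-06]), 'position': array([0.14329503, 0.53072833, 0.23063686]), 'tool_rot': array([ 0.20606871,  1.56127437, -0.20809968]), 'ft_force': array([-0.6324194 , -0.66611417, -0.16229341]), 'wrist_torque': array([0.00431304, 0.00118813, 0.01514239]), 'finger_gap': 0.9966044089865487}
scene {'fx': 463.4749304255551, 'fy': 463.4749304255551, 'cx': 259.07893867620606, 'cy': 189.5018102664061, 'view': array([[ 0.84880655, -0.52821771,  0.02266014, -0.48439986],
       [-0.27653769, -0.48008873, -0.83249127,  0.18457463],
       [ 0.45061552,  0.70035767, -0.55357456,  1.33612014],
       [ 0.        ,  0.        ,  0.        ,  1.        ]])}
top {'fx': 492.77699844359387, 'fy': 492.77699844359387, 'cx': 256.737782896425, 'cy': 193.0409133270672, 'view': array([[-0.0055545 , -0.99985342, -0.01619511, -0.03196038],
       [-0.99475073,  0.00717952, -0.10207562,  0.5002398 ],
       [ 0.10217693,  0.01554312, -0.9946448 ,  1.29748332],
       [ 0.        ,  0.        ,  0.        ,  1.        ]])}
{'fx': 275.60213859901245, 'fy': 275.60213859901245, 'cx': 254.93592736347486, 'cy': 187.44392025374725, 'hand_eye': array([[-5.20661963e-04, -2.65590062e-01,  9.64085913e-01,
        -1.44124216e-01],
       [ 9.99999860e-01, -4.71494933e-05,  5.27068642e-04,
         1.46638710e-03],
       [-9.45280308e-05,  9.64086053e-01,  2.65590049e-01,
        -6.70419829e-02],
       [ 0.00000000e+00,  0.00000000e+00,  0.00000000e+00,
         1.00000000e+00]])}
```

View pics/scene0.png

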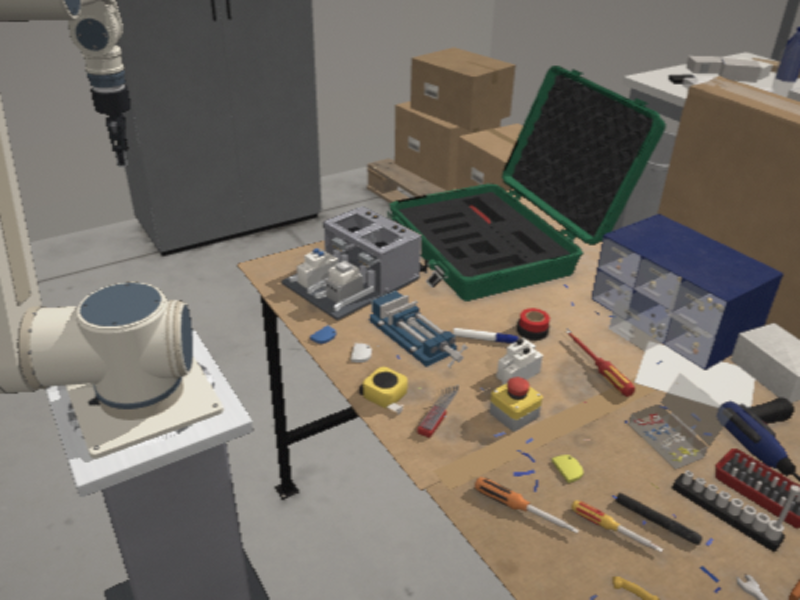

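View pics/top0.png

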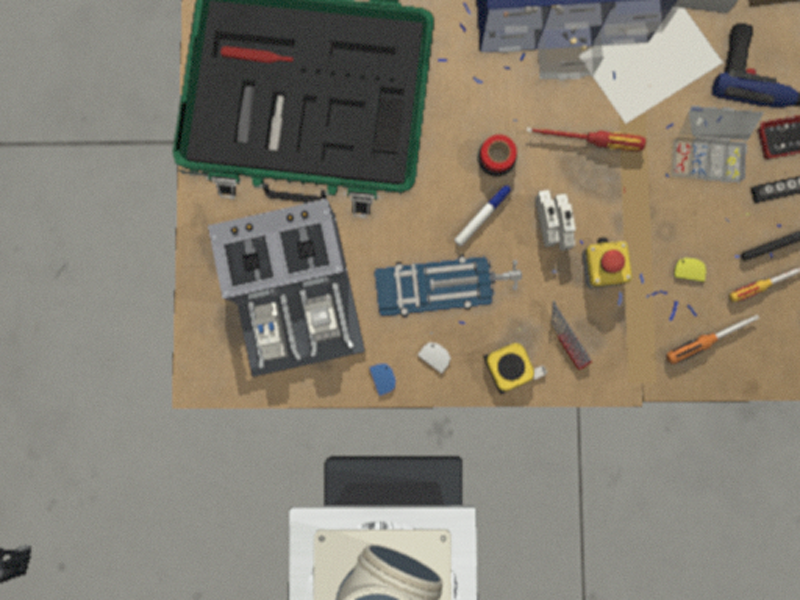

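The jig is at about (285,290) in the 800 px top picture, turned slightly. The switch with blue toggles is in the left lane (265,325) and the contactor is in the right lane (322,315). I'll zoom in to get the jig pose.

```bash
python3 - <<'E'
import cv2,numpy as np
im=np.load("pics/top0.npy")[120:245,125:240]
cv2.imwrite("pics/topz.png",cv2.cvtColor(cv2.resize(im,None,fx=4.8,fy=4.8,interpolation=cv2.INTER_CUBIC),cv2.COLOR_RGB2BGR))
im=np.load("pics/scene0.npy")[125:210,170:280]
cv2.imwrite("pics/scenez.png",cv2.cvtColor(cv2.resize(im,None,fx=7,fy=7,interpolation=cv2.INTER_CUBIC),cv2.COLOR_RGB2BGR))
E
```

```text
(no output)
```

View pics/topz.png

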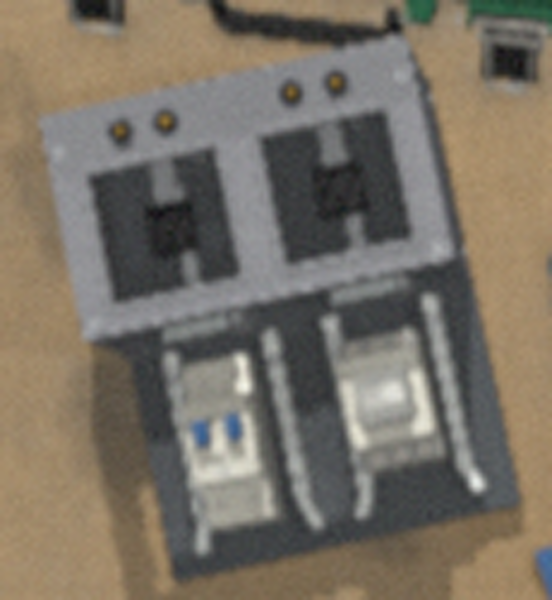

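View pics/scenez.png

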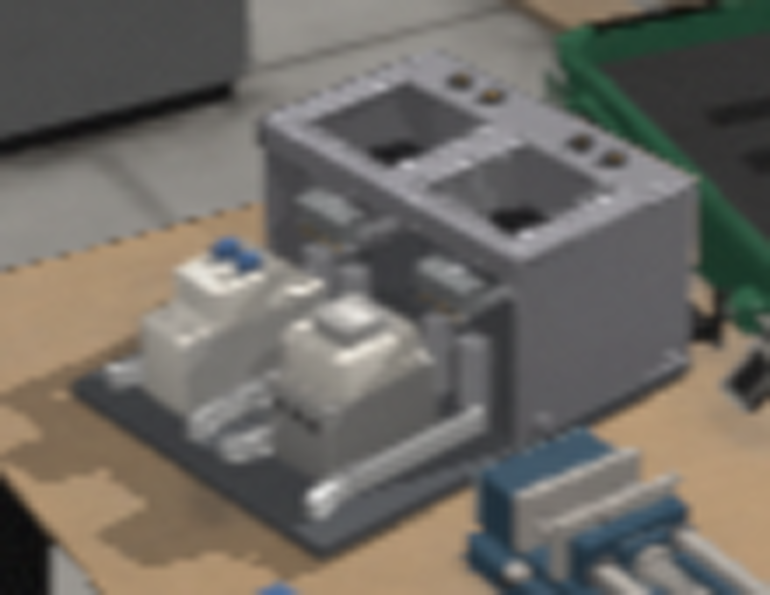

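```bash
cat > h.py <<'E'
import numpy as np
from plant import *
from scipy.spatial.transform import Rotation as R
def proj(n,P):
    c=camera_info(n);P=np.atleast_2d(P);q=P@c['view'][:3,:3].T+c['view'][:3,3]
    return np.c_[c['fx']*q[:,0]/q[:,2]+c['cx'],c['fy']*q[:,1]/q[:,2]+c['cy']]
def J2W(p,P):
    P=np.atleast_2d(P);c,s=np.cos(p[2]),np.sin(p[2])
    return np.c_[p[0]+c*P[:,0]-s*P[:,1],p[1]+s*P[:,0]+c*P[:,1],P[:,2]]
E
python3 - <<'E'
from h import *
from scipy.optimize import least_squares
T=.121
def win(y): return [(.083,y+.034,T),(.083,y-.034,T),(.013,y-.034,T),(.013,y+.034,T)]
Pt=np.array([(.12,.099,T),(.12,-.099,T),(-.002,.099,T),(-.002,-.099,T)]+win(.046)+win(-.046)+[(-.13,.1,.012),(-.13,-.1,.012)])
Zt=np.array([(42,118),(408,38),(88,335),(460,255),(90,177),(213,147),(240,275),(113,300),(262,135),(388,110),(410,238),(285,263),(178,578),(522,505)])
Zt=(Zt+.5)/4.8-.5+[125,120]
Ps=np.array([(-.002,.099,T),(-.002,-.099,T),(.12,-.099,T),(.12,.099,T),(-.13,-.1,.012),(-.13,.1,.012)])
Zs=(np.array([(265,125),(520,262),(697,182),(430,55),(325,553),(75,383)])+.5)/7-.5+[170,125]
for w in (0,1):
  f=lambda p:np.r_[(proj("top",J2W(p,Pt))-Zt).ravel(),w*(proj("scene",J2W(p,Ps))-Zs).ravel()]
  r=least_squares(f,[.55,.2,.2],loss='soft_l1')
  print(r.x,np.degrees(r.x[2]));print(f(r.x)[:28].reshape(-1,2).round(1).tolist(),f(r.x)[28:].reshape(-1,2).round(1).tolist())
p=r.x;np.save("jig.npy",p)
# contactor: top step box edges; back-project points of top block and front base edge
c=camera_info("top")
def back(u,v,z):
    M=c['view'];d=M[:3,:3].T@np.array([(u-c['cx'])/c['fx'],(v-c['cy'])/c['fy'],1]);o=-M[:3,:3].T@M[:3,3]
    return o+d*(z-o[2])/d[2]
def toj(P):
    d=P[:2]-p[:2];cs,sn=np.cos(p[2]),np.sin(p[2]);return np.array([cs*d[0]+sn*d[1],-sn*d[0]+cs*d[1]])*1000
for n,U,z in [("frontL@46",(370,470),.060),("frontR@46",(443,457),.060),("topfrontL",(355,450),.082),("topfrontR",(432,430),.082),("block centre",(385,400),.09)]:
    u,v=(np.array(U)+.5)/4.8-.5+[125,120];print(n,toj(back(u,v,z)))
for n,q in [("pad",(.051,-.046,.102)),("front push pt",(-.110,-.046,.05)),("home",(-.036,-.046,.014))]: print(n,J2W(p,q))
s=state();print(R.from_rotvec(s['tool_rot']).as_matrix().round(3))
E
```

```text
[0.5221265  0.15317375 0.21117645] 12.099519085720232
[[-0.3, -0.9], [0.0, -1.0], [-0.7, 0.8], [-0.8, 0.4], [-0.2, -0.7], [0.6, -0.2], [0.5, -0.0], [0.4, 0.6], [-0.3, 0.2], [-0.2, -0.4], [1.0, -0.2], [0.5, 0.4], [-0.7, 0.7], [0.2, -0.1]] [[-0.0, -0.0], [-0.0, -0.0], [0.0, -0.0], [0.0, -0.0], [-0.0, -0.0], [-0.0, 0.0]]
[0.52224964 0.15283778 0.21392149] 12.256798758667921
[[-0.3, -0.8], [0.0, -1.2], [-0.5, 0.9], [-0.7, 0.3], [-0.1, -0.6], [0.7, -0.2], [0.6, -0.0], [0.5, 0.7], [-0.2, 0.2], [-0.1, -0.5], [1.1, -0.3], [0.6, 0.4], [-0.4, 0.8], [0.4, -0.3]] [[-1.0, -1.2], [-0.2, -0.1], [0.2, -0.4], [0.9, -1.3], [-0.7, -0.1], [-0.9, 0.2]]
frontL@46 [-96.33153321 -24.86214948]
frontR@46 [-98.10246566 -65.05997917]
topfrontL [-85.87403692 -21.73679241]
topfrontR [-84.42140221 -64.15291292]
block centre [-64.04312181 -43.75400768]
pad [[0.58185265 0.11871328 0.102     ]]
front push pt [[0.4245225  0.08453401 0.05      ]]
home [[0.49683574 0.10024374 0.014     ]]
[[-0.001  0.261  0.965]
 [-0.001  0.965 -0.261]
 [-1.    -0.001 -0.   ]]
```

```bash
cat >> h.py <<'E'
def go(jx,jy,z,p=None):
    p=np.load("jig.npy") if p is None else p
    s=state();M=R.from_rotvec(s['tool_rot']).as_matrix();t=J2W(p,(jx/1e3,jy/1e3,z/1e3))[0]
    c,sn=np.cos(p[2]),np.sin(p[2]);d=s['position']-[p[0],p[1],0]
    print("t",round(s['time_s'],2),"jigpos mm",(1e3*np.array([c*d[0]+sn*d[1],-sn*d[0]+c*d[1],d[2]])).round(1),"F",s['ft_force'].round(1),"gap",round(s['finger_gap'],3))
    z_=M[:,2];print("shift cm",(100*M.T@(t-s['position'])).round(2),"spin",round(np.degrees(np.arctan2(z_[1],z_[0])-p[2]),2),"down",M[:,0].round(4))
E
python3 -m crank '0 0 0 -6.85; 0 0 0 -6.85; 0 0 0 -6.85; 0 0 0 -6.85; 0 0 0 0' 255 40
python3 -c "
from h import *
go(-118,-46,231)"
```

```text
time_s: 0.52
position: [0.1434, 0.5308, 0.2309]
tool_rot: [-0.173, 1.564, 0.172]
ft_force: [0.7, -0.8, 0.3]
finger_gap: 0.297
t 0.52 jigpos mm [-290.   449.8  230.9] F [ 0.7 -0.8  0.3] gap 0.297
shift cm [ 2.000e-02 -4.968e+01  1.691e+01] spin 0.34 down [-3.e-04 -7.e-04 -1.e+00]
```

```bash
python3 -m crank '0 -3.3 1.1 0; 0 -3.3 1.1 0; 0 -3.3 1.1 0; 0 -3.3 1.1 0; 0 -3.3 1.1 0' | head -2
python3 -m crank '0 -3.3 1.1 0; 0 -3.3 1.1 0; 0 -3.3 1.1 0; 0 -3.3 1.1 0; 0 -3.3 1.1 0' | head -2
python3 -m crank '0 -3.3 1.1 0; 0 -3.3 1.1 0; 0 -3.3 1.1 0; 0 -3.3 1.1 0; 0 0 0 0' | head -2
python3 - <<'E'
from h import *
import cv2
go(-118,-46,231)
s=state();im=snapshot("wrist");np.savez("pics/w1.npz",im=im,pos=s['position'],rot=s['tool_rot'])
cv2.imwrite("pics/w1.png",cv2.cvtColor(cv2.resize(im,(800,600),interpolation=cv2.INTER_CUBIC),cv2.COLOR_RGB2BGR))
E
```

```text
time_s: 0.93
position: [0.2325, 0.38, 0.2311]
time_s: 1.35
position: [0.3215, 0.2304, 0.2313]
time_s: 1.77
position: [0.3948, 0.1082, 0.231]
t 1.77 jigpos mm [-134.1  -16.6  231. ] F [-0.1  0.7  0.9] gap -0.001
shift cm [ 0.   -2.93  1.63] spin -0.51 down [ 5.0e-04 -1.3e-03 -1.0e+00]
```

View pics/w1.png

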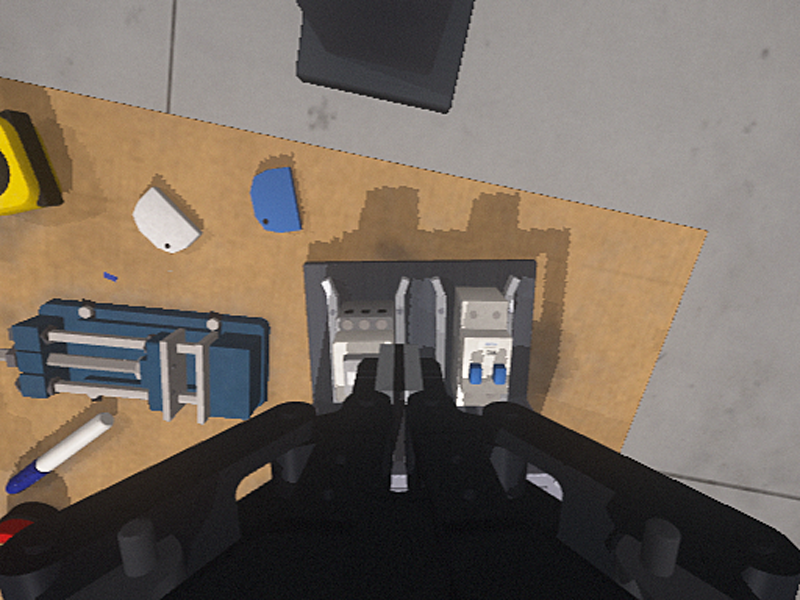

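```bash
cat >> h.py <<'E'
def wray(u,v):
    c=camera_info("wrist");H=c['hand_eye'];return H[:3,3],H[:3,:3]@np.array([(u-c['cx'])/c['fx'],(v-c['cy'])/c['fy'],1])
def wback(u,v,z,pos,rot):  # 800px coords -> world at height z
    o,d=wray((u+.5)*.64-.5,(v+.5)*.64-.5);M=R.from_rotvec(rot).as_matrix();o=M@o+pos;d=M@d;return o+d*(z-o[2])/d[2]
def tojig(P,p=None):
    p=np.load("jig.npy") if p is None else p
    d=P[:2]-p[:2];c,s=np.cos(p[2]),np.sin(p[2]);return (1e3*np.array([c*d[0]+s*d[1],-s*d[0]+c*d[1],P[2]])).round(1)
E
python3 - <<'E'
from h import *
w=np.load("pics/w1.npz")
for n,u,v,z in [("plate FR(-130,-100)",305,264,.014),("plate FL(-130,100)",535,262,.014),("rail R outer front tip",325,280,.026),("rail R inner",405,280,.026),("L in",436,282,.026),("L out",514,280,.026),("contactor front top L",343,305,.06),("ct R",394,303,.06)]:
    print(n,tojig(wback(u,v,z,w['pos'],w['rot'])))
for u,v in [(380,346),(418,346),(357,362),(440,362),(315,405),(280,402),(535,405),(357,395),(440,395)]:
    o,d=wray(u*.64,v*.64);t=(-.011-o[2])/d[2];print(u,v,((o+d*t)*1e3).round(1))
E
cd pics; python3 - <<'E'
import numpy as np,cv2
im=np.load("w1.npz")['im'][160:270,180:360]
cv2.imwrite("w1z.png",cv2.cvtColor(cv2.resize(im,None,fx=4.4,fy=4.4,interpolation=cv2.INTER_CUBIC)*1,cv2.COLOR_RGB2BGR))
E
```

```text
plate FR(-130,-100) [-127.3  -95.5   14. ]
plate FL(-130,100) [-127.4  100.8   14. ]
rail R outer front tip [-116.  -77.   26.]
rail R inner [-115.5  -10.3   26. ]
L in [-113.5   15.6   26. ]
L out [-114.7   80.6   26. ]
contactor front top L [-104.5  -58.2   60. ]
ct R [-105.8  -19.2   60. ]
380 346 [-10.   -4.8 -11. ]
418 346 [-10.    7.9 -11. ]
357 362 [-22.7 -11.4 -11. ]
440 362 [-22.8  14.  -11. ]
315 405 [-48.2 -19.5 -11. ]
280 402 [-46.7 -28.6 -11. ]
535 405 [-48.2  35.3 -11. ]
357 395 [-43.2  -9.5 -11. ]
440 395 [-43.2  12.1 -11. ]
```

View pics/w1z.png

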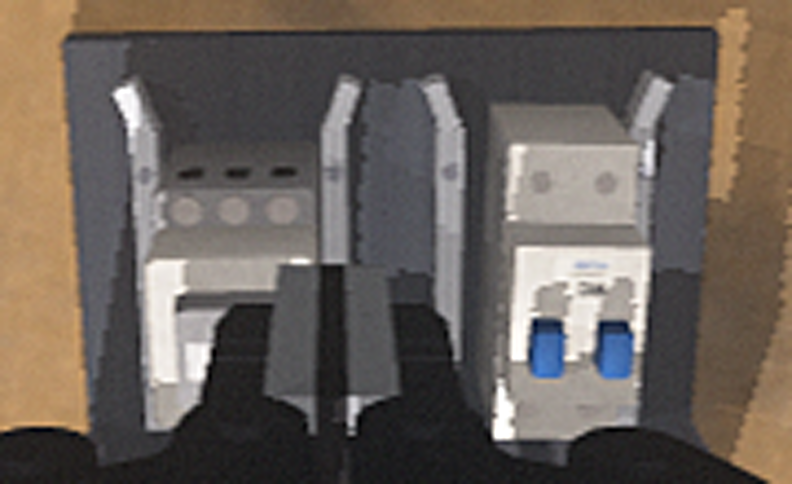

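```bash
python3 - <<'E'
from h import *
w=np.load("pics/w1.npz")
f=lambda x,y,z:tojig(wback(((180+x/4.4)+0)/.64,((160+y/4.4))/.64,z,w['pos'],w['rot']))
print("bottom",f(175,145,.014),f(310,145,.014)); print("z60",f(165,190,.06),f(318,190,.06)); print("plate front",f(70,40,.014),f(715,30,.014))
print("rail inner edges row200",f(158,215,.026),f(322,215,.026), f(465,215,.026),f(640,215,.026))
E
```

```text
bottom [-93.7 -64.1  14. ] [-93.3 -22.2  14. ]
z60 [-94.5 -61.1  60. ] [-94.1 -19.2  60. ]
plate front [-127.2  -94.5   14. ] [-128.6  100.8   14. ]
rail inner edges row200 [-75.  -68.6  26. ] [-74.6 -18.5  26. ] [-74.2  25.1  26. ] [-73.8  78.5  26. ]
```

```bash
python3 -c "
from h import *
p=np.load('jig.npy');q=J2W(p,(.001,.001,0))[0];np.save('jig.npy',[q[0],q[1],p[2]])
go(-118,-46,231)"
python3 -m crank '2 -1.5 0.77 -0.5; 2 -1.5 0.77 0; 3 0 0 0; 3 0 0 0; 2 0 0 0'
python3 -m crank '2 0 0 0; 2 0 0 0; 2 0 0 0; 1 0 0 0; 0 0 0 0'
python3 - <<'E'
from h import *
import cv2
go(-96,-46,26)
s=state();im=snapshot("wrist");np.savez("pics/w2.npz",im=im,pos=s['position'],rot=s['tool_rot'])
cv2.imwrite("pics/w2.png",cv2.cvtColor(cv2.resize(im,(800,600),interpolation=cv2.INTER_CUBIC),cv2.COLOR_RGB2BGR))
E
```

```text
t 1.82 jigpos mm [-136.   -15.6  231. ] F [0.4 0.5 0.2] gap 0.0
shift cm [-0.   -3.03  1.83] spin -0.5 down [-4.e-04 -3.e-04 -1.e+00]
time_s: 2.23
position: [0.4123, 0.0869, 0.109]
tool_rot: [-0.172, 1.566, 0.173]
ft_force: [-0.1, -0.2, 0.9]
finger_gap: 0.005
time_s: 2.65
position: [0.4119, 0.0872, 0.0394]
tool_rot: [-0.173, 1.568, 0.174]
ft_force: [-0.9, -0.2, 0.1]
finger_gap: 0.0
t 2.65 jigpos mm [-122.8  -41.7   39.4] F [-0.9 -0.2  0.1] gap 0.0
shift cm [ 1.33 -0.45  2.68] spin 0.42 down [-4.e-03  1.e-04 -1.e+00]
```

View pics/w2.png

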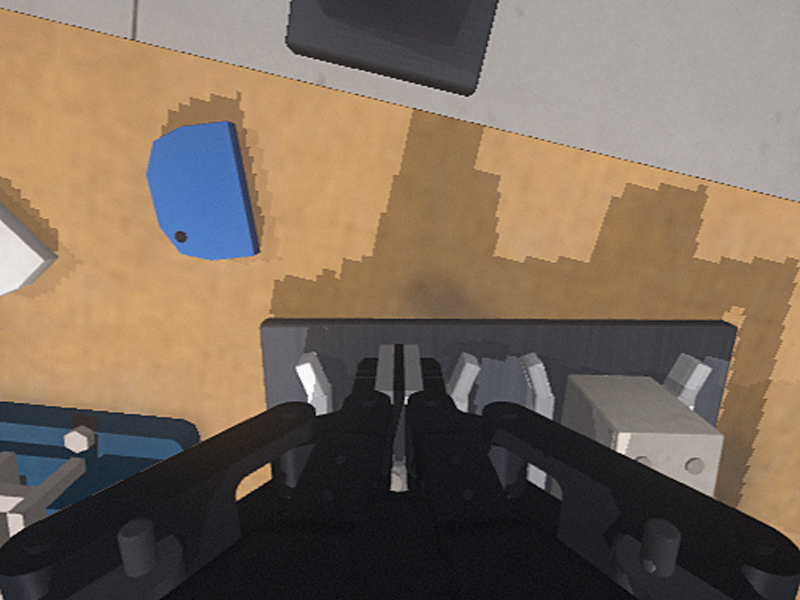

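```bash
python3 -m crank '0 -0.45 0.3 0.4; 0.7 0 0 0; 0.6 0 0 0; 0 0 0 0'
python3 -c "
from h import *
go(-96,-46,26)"
```

```text
time_s: 3.03
position: [0.4173, 0.0826, 0.0276]
tool_rot: [-0.169, 1.565, 0.169]
ft_force: [-0.0, -0.4, 0.0]
finger_gap: -0.002
t 3.03 jigpos mm [-118.5  -47.3   27.6] F [-0.  -0.4  0. ] gap -0.002
shift cm [0.16 0.13 2.25] spin 0.1 down [-7.e-04  0.e+00 -1.e+00]
```

```bash
python3 -m crank '0.1 0.1 0.4 0; 0 0 0.4 0; 0 0 0.2 0; 0 0 0.2 0; 0 0 0.2 0'
python3 -c "
from h import *
go(-84,-46,26)"
python3 -m crank '0 0 0.2 0; 0 0 0.2 0; 0 0 0.2 0; 0 0 0.2 0'
python3 -c "
from h import *
go(-84,-46,26)"
```

```text
time_s: 3.45
position: [0.4309, 0.0867, 0.0273]
tool_rot: [-0.17, 1.565, 0.17]
ft_force: [-3.8, -0.7, 2.1]
finger_gap: 0.002
t 3.45 jigpos mm [-104.3  -46.3   27.3] F [-3.8 -0.7  2.1] gap 0.002
shift cm [0.13 0.02 2.03] spin 0.13 down [-8.e-04 -1.e-04 -1.e+00]
time_s: 3.78
position: [0.439, 0.0884, 0.0273]
tool_rot: [-0.17, 1.564, 0.17]
ft_force: [-2.8, -0.1, 3.1]
finger_gap: 0.0
t 3.78 jigpos mm [-96.  -46.3  27.3] F [-2.8 -0.1  3.1] gap 0.0
shift cm [0.13 0.03 1.2 ] spin 0.13 down [-1.e-04 -0.e+00 -1.e+00]
```

```bash
python3 -m crank '0 0 0.2 0; 0 0 0.2 0; 0 0 0.15 0; 0 0 0.15 0'
python3 - <<'E'
from h import *
import cv2
go(-84,-46,26)
im=snapshot("scene")[125:210,170:280]
cv2.imwrite("pics/s2.png",cv2.cvtColor(cv2.resize(im,None,fx=7,fy=7,interpolation=cv2.INTER_CUBIC),cv2.COLOR_RGB2BGR))
E
```

```text
time_s: 4.12
position: [0.4459, 0.0899, 0.0273]
tool_rot: [-0.17, 1.564, 0.17]
ft_force: [-2.7, -0.5, 2.3]
finger_gap: -0.0
t 4.12 jigpos mm [-88.9 -46.3  27.3] F [-2.7 -0.5  2.3] gap -0.0
shift cm [0.13 0.03 0.49] spin 0.13 down [-0. -0. -1.]
```

View pics/s2.png

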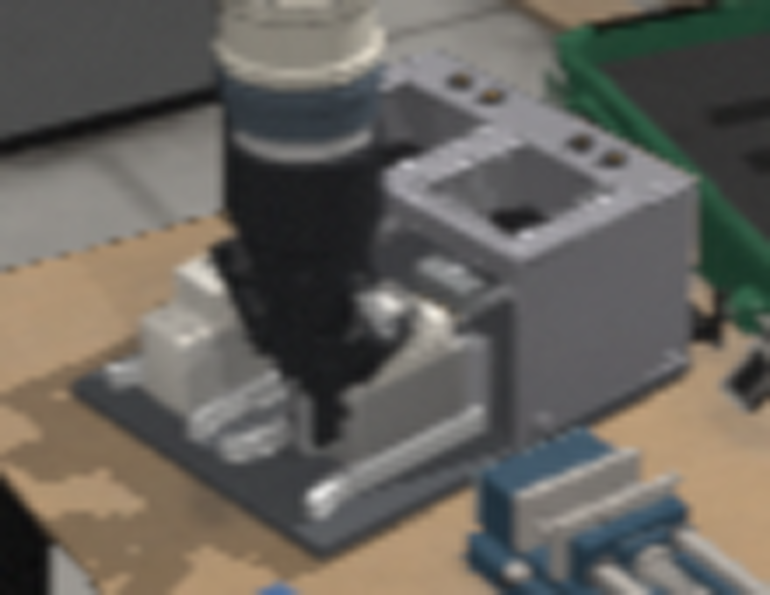

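The contactor is upright and close to the post (475,345). I'll keep pushing until the force rises.

```bash
python3 -m crank '0 0 0.15 0; 0 0 0.15 0'
python3 -c "
from h import *
go(-84,-46,26)"
python3 -m crank '0 0 0.1 0; 0 0 0.1 0'
python3 -c "
from h import *
go(-84,-46,26)"
```

```text
time_s: 4.33
position: [0.4488, 0.0905, 0.0272]
tool_rot: [-0.17, 1.564, 0.17]
ft_force: [-1.4, 0.1, -0.1]
finger_gap: 0.003
t 4.33 jigpos mm [-86.  -46.3  27.2] F [-1.4  0.1 -0.1] gap 0.003
shift cm [0.12 0.03 0.2 ] spin 0.13 down [-0.  0. -1.]
time_s: 4.5
position: [0.4508, 0.0909, 0.0272]
tool_rot: [-0.17, 1.564, 0.17]
ft_force: [-1.0, -1.3, 0.7]
finger_gap: 0.001
t 4.5 jigpos mm [-84.  -46.3  27.2] F [-1.  -1.3  0.7] gap 0.001
shift cm [ 0.12  0.03 -0.  ] spin 0.13 down [-0. -0. -1.]
```

```bash
for i in 1 ; do python3 -m crank '0 0 0.1 0; 0 0 0.1 0' | grep -E "posi|force"; python3 -m crank '0 0 0.1 0; 0 0 0.1 0' | grep -E "posi|force"; done
python3 -c "
from h import *
go(-84,-46,26)"
```

```text
position: [0.4512, 0.0911, 0.0271]
ft_force: [-11.5, -3.2, 8.3]
position: [0.4512, 0.0912, 0.0269]
ft_force: [-19.5, -5.3, 13.2]
t 4.83 jigpos mm [-83.5 -46.2  26.9] F [-19.5  -5.3  13.2] gap -0.001
shift cm [ 0.09  0.02 -0.05] spin 0.12 down [-0.0062 -0.0018 -1.    ]
```

Firm stop at jig x = -83.5, which is exactly where contact should come when the contactor is home. Next I back off straight, rise, and look.

```bash
python3 -m crank '0 0 -0.3 0; 0 0 -0.7 0; 0 0 -1.0 0; 0 0 -1.0 0; 0 0 -0.5 0'
python3 -m crank '-3 0 0 0; -4 0 0 0; -4 0 0 0; -3 0 0 0; 0 0 0 0'
python3 - <<'E'
from h import *
import cv2
go(49.5,-46,180)
s=state();im=snapshot("wrist");np.savez("pics/w3.npz",im=im,pos=s['position'],rot=s['tool_rot'])
cv2.imwrite("pics/w3.png",cv2.cvtColor(cv2.resize(im[160:270,180:360],None,fx=4.4,fy=4.4,interpolation=cv2.INTER_CUBIC),cv2.COLOR_RGB2BGR))
im=snapshot("scene")[125:210,170:280]
cv2.imwrite("pics/s3.png",cv2.cvtColor(cv2.resize(im,None,fx=7,fy=7,interpolation=cv2.INTER_CUBIC),cv2.COLOR_RGB2BGR))
E
```

```text
time_s: 5.25
position: [0.4187, 0.0841, 0.0272]
tool_rot: [-0.17, 1.565, 0.17]
ft_force: [0.7, -0.1, -0.4]
finger_gap: -0.0
time_s: 5.67
position: [0.4225, 0.0843, 0.173]
tool_rot: [-0.17, 1.555, 0.169]
ft_force: [0.1, -0.2, -1.5]
finger_gap: -0.005
t 5.67 jigpos mm [-113.   -46.8  173. ] F [ 0.1 -0.2 -1.5] gap -0.005
shift cm [-0.55  0.04 16.25] spin 0.13 down [ 9.4e-03  1.0e-04 -1.0e+00]
```

View pics/w3.png

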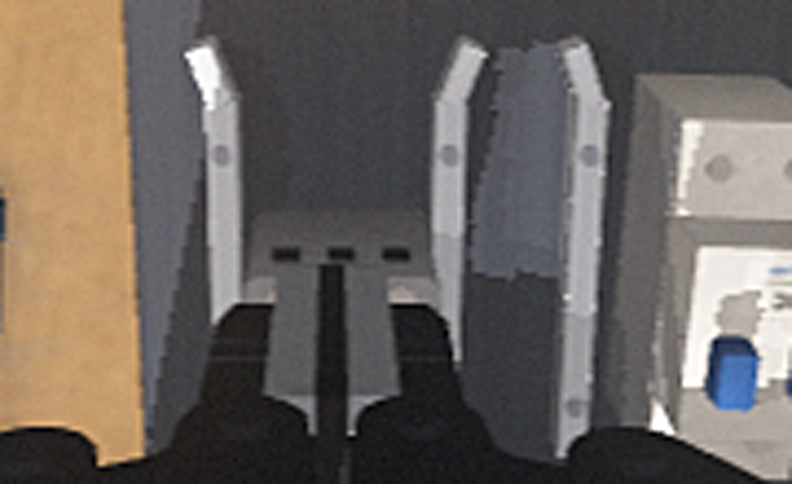

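View pics/s3.png

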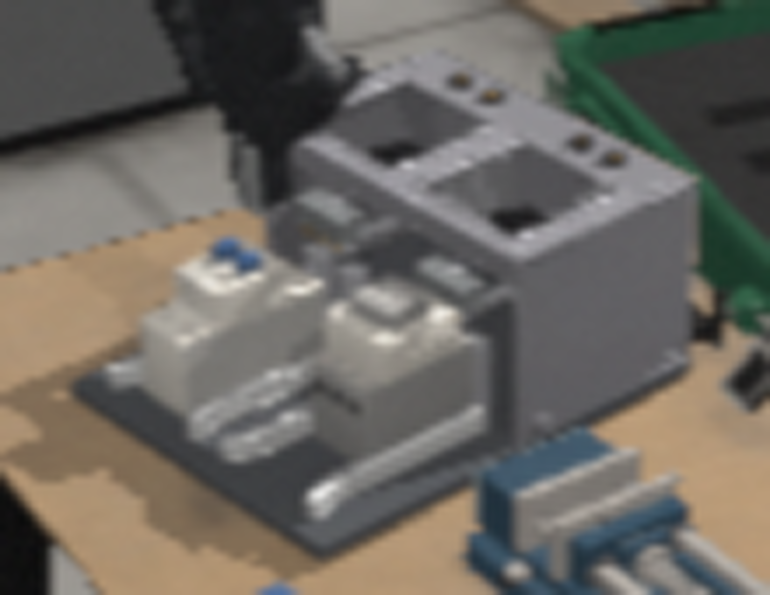

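```bash
python3 -m crank '-0.7 0 2 0; 0 0 3.5 0; 0 0 3.5 0; 0 0 3.5 0; 0 0 3.5 0' | head -2
python3 -m crank '0 0 0 0; 0 0 0 0'|head -2
python3 - <<'E'
from h import *
import cv2
go(49.5,-46,150)
s=state();im=snapshot("wrist");np.savez("pics/w4.npz",im=im,pos=s['position'],rot=s['tool_rot'])
cv2.imwrite("pics/w4.png",cv2.cvtColor(cv2.resize(im,(800,600),interpolation=cv2.INTER_CUBIC),cv2.COLOR_RGB2BGR))
E
```

```text
time_s: 6.18
position: [0.5773, 0.1189, 0.1725]
time_s: 6.35
position: [0.577, 0.1187, 0.1712]
t 6.35 jigpos mm [ 45.2 -46.  171.2] F [-0.5 -0.1  0.7] gap 0.0
shift cm [ 2.12 -0.    0.44] spin 0.14 down [-4.2e-03 -2.0e-04 -1.0e+00]
```

View pics/w4.png

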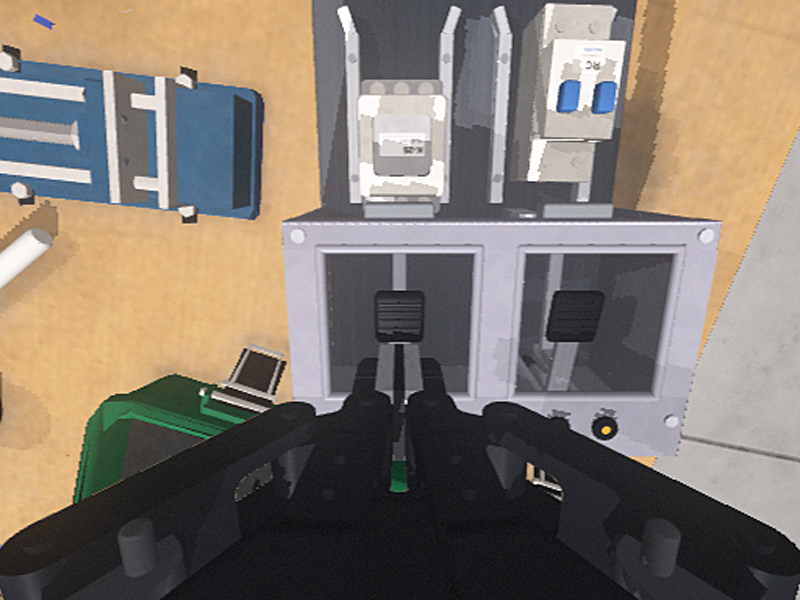

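Window spans columns 325–474 and rows 252–397, and the pad is at (399,316). The fingers, at column 399, are centred sideways.

```bash
python3 - <<'E'
from h import *
w=np.load("pics/w4.npz")
for n,u,v,z in [("win front (13)",400,252,.121),("win rear(83)",470,397,.121),("win r -80",325,320,.121),("win l -12",474,320,.121),("pad",399,316,.102),("pad front 36",399,292,.102),("guard front -2",400,222,.121)]: print(n,tojig(wback(u,v,z,w['pos'],w['rot'])))
E
```

```text
win front (13) [ 12.8 -44.1 121. ]
win rear(83) [ 86.1  -8.8 121. ]
win r -80 [ 45.6 -79.7 121. ]
win l -12 [ 45.4  -8.7 121. ]
pad [ 49.7 -44.4 102. ]
pad front 36 [ 36.8 -44.4 102. ]
guard front -2 [ -0.8 -44.1 121. ]
```

```bash
python3 -m crank '0 0 0.4 0; 2 0 0 0; 2 0 0 0; 1.5 0 0 0; 0 0 0 0'
python3 - <<'E'
from h import *
import cv2
go(49,-46,84)
s=state();im=snapshot("wrist");np.savez("pics/w5.npz",im=im,pos=s['position'],rot=s['tool_rot'])
cv2.imwrite("pics/w5.png",cv2.cvtColor(cv2.resize(im,(800,600),interpolation=cv2.INTER_CUBIC),cv2.COLOR_RGB2BGR))
E
```

```text
time_s: 6.82
position: [0.5782, 0.1191, 0.1167]
tool_rot: [-0.169, 1.569, 0.17]
ft_force: [-0.3, -0.5, -0.1]
finger_gap: 0.002
t 6.82 jigpos mm [ 46.5 -45.8 116.7] F [-0.3 -0.5 -0.1] gap 0.002
shift cm [ 3.27 -0.02  0.26] spin 0.11 down [-4.5e-03 -3.0e-04 -1.0e+00]
```

View pics/w5.png

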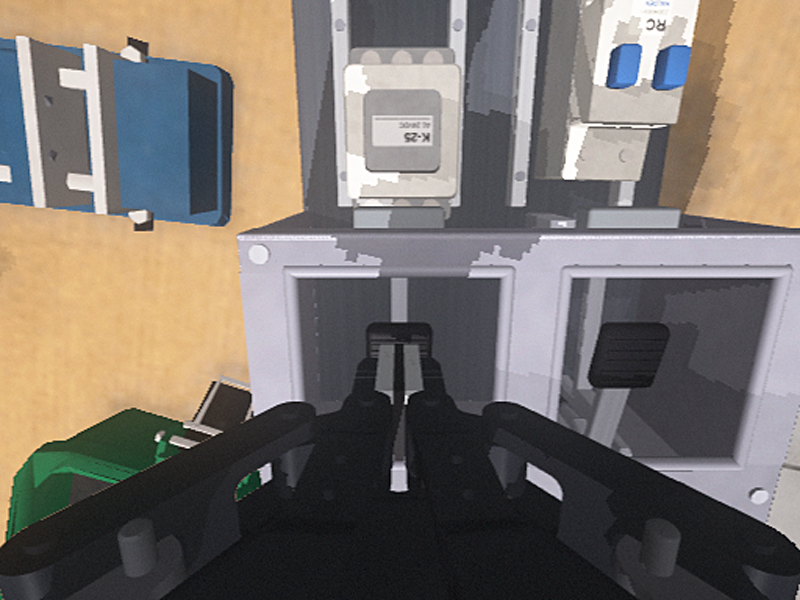

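```bash
python3 -m crank '0.7 0 0.25 0; 0.7 0 0 0; 0.4 0 0 0; 0.3 0 0 0' | grep -E "pos|force"
python3 -m crank '0.3 0 0 0; 0.3 0 0 0; 0 0 0 0' | grep -E "pos|force"
python3 -c "
from h import *
go(49,-46,84)"
```

```text
position: [0.5828, 0.1199, 0.0984]
ft_force: [-1.9, -0.9, 4.5]
position: [0.5829, 0.12, 0.0917]
ft_force: [-1.0, -0.5, 1.1]
t 7.45 jigpos mm [ 51.3 -46.   91.7] F [-1.  -0.5  1.1] gap 0.004
shift cm [ 0.77 -0.   -0.22] spin 0.13 down [-5.e-04 -0.e+00 -1.e+00]
```

```bash
python3 -m crank '0.3 0 -0.1 0; 0.2 0 -0.1 0; 0 0 0 0' | grep -E "pos|force"
python3 - <<'E'
from h import *
import cv2
go(49,-46,84)
im=snapshot("wrist")
cv2.imwrite("pics/w6.png",cv2.cvtColor(cv2.resize(im,(800,600),interpolation=cv2.INTER_CUBIC),cv2.COLOR_RGB2BGR))
E
```

```text
position: [0.5807, 0.1196, 0.0867]
ft_force: [-0.1, 0.1, 0.1]
t 7.7 jigpos mm [ 49.  -45.9  86.7] F [-0.1  0.1  0.1] gap -0.003
shift cm [ 0.27 -0.01 -0.  ] spin 0.13 down [-9.e-04  0.e+00 -1.e+00]
```

View pics/w6.png

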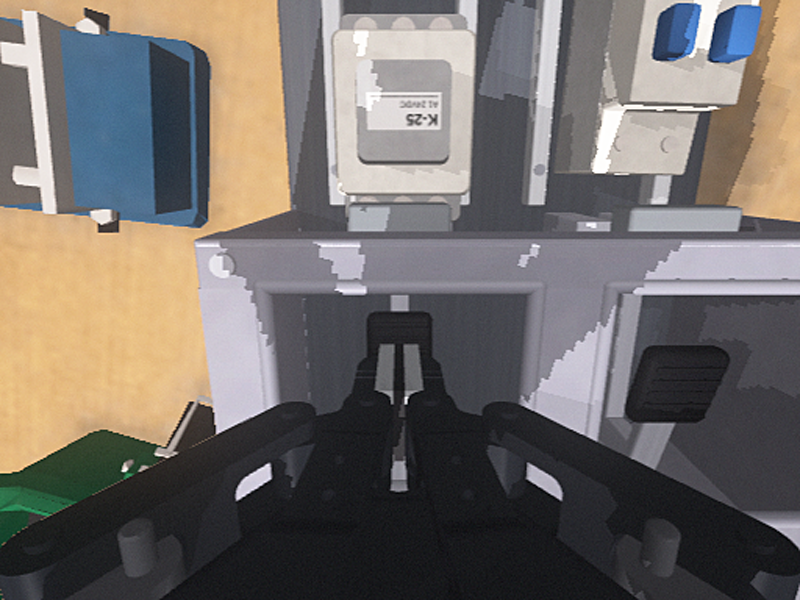

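The force has dropped to zero and the pad looks to have fallen away, so the lever has snapped. Now I lift straight out and check.

```bash
python3 -m crank '-2 0 0 0; -2 0 0 0; -2 0 0 0; -2 0 0 0; 0 0 0 0' | grep -E "pos|force"
python3 -m crank '-1 0 -3 0; 0 0 -3 0; 0 0 -3 0; 0 0 -3 0; 0 0 0 0' | grep -E "pos|force"
python3 - <<'E'
from h import *
import cv2
go(49,-46,84)
s=state();im=snapshot("wrist")
cv2.imwrite("pics/w7.png",cv2.cvtColor(cv2.resize(im,(800,600),interpolation=cv2.INTER_CUBIC),cv2.COLOR_RGB2BGR))
im=snapshot("scene")[125:210,170:280]
cv2.imwrite("pics/s7.png",cv2.cvtColor(cv2.resize(im,None,fx=7,fy=7,interpolation=cv2.INTER_CUBIC),cv2.COLOR_RGB2BGR))
E
```

```text
position: [0.5826, 0.1197, 0.1713]
ft_force: [0.9, -0.1, 0.8]
position: [0.4589, 0.0934, 0.1771]
ft_force: [1.3, 0.5, 0.1]
t 8.58 jigpos mm [-75.6 -45.6 177.1] F [1.3 0.5 0.1] gap -0.002
shift cm [ 9.27 -0.07 12.48] spin 0.13 down [-2.6e-03 -2.0e-04 -1.0e+00]
```

View pics/w7.png

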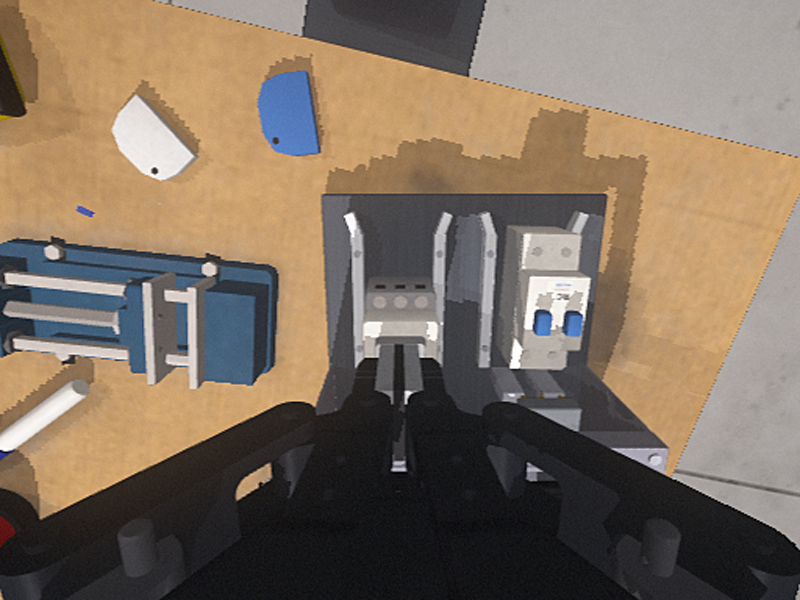

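View pics/s7.png

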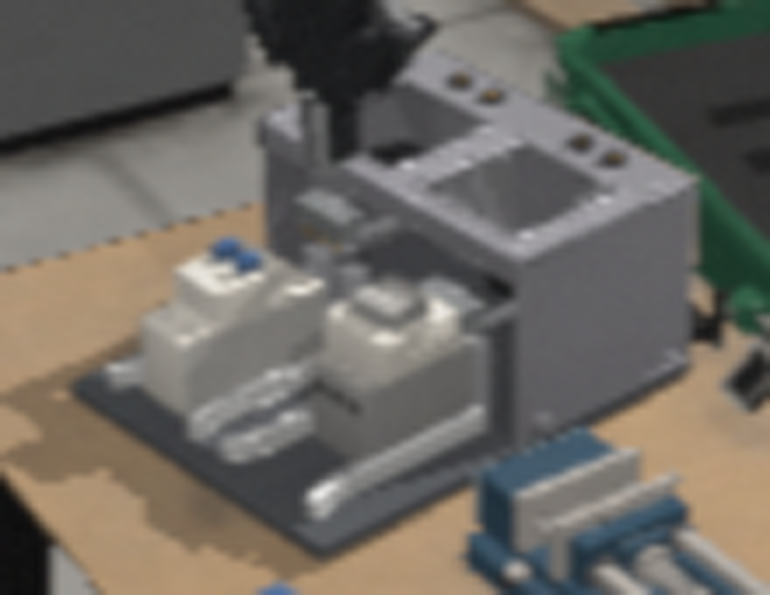

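The right lever is down: its pad has disappeared from the window in the scene view, and the probe head sits lower, on the contactor at (450,295). The contactor hasn't moved since the push, and the left station is unchanged. The robot is clear.

```bash
python3 -m crank '-2 0 -2 0; 0 0 0 0; 0 0 0 0' | grep -E "pos|force"
python3 -c "
from plant import *
print(sign_off())"
```

```text
position: [0.4454, 0.0896, 0.1978]
ft_force: [0.4, 0.9, 0.4]
the job is handed in; nothing more can be done
None
```

The contactor is fully home in the right lane, and the right station's lever has snapped down and stays down. I handed the job in after about 9 s of robot time.

- **Contactor:** I pushed it along the lane with the shut fingertips until it stopped firmly. The force rose to about 20 N with the fingers at jig x = -83.5 mm, which is where they should be when it is home. The pictures after the push and after the lever press show it upright and in the same place.
- **Lever:** I went down through the middle of the right window and pressed the pad about 15 mm. It took about 4.5 N at first and fell to zero as the lever snapped over. After I lifted out, the scene picture showed the pad still down and the probe head lowered onto the contactor.
- **Guard and everything else:** I saw no sign of touching the guard in the forces or pictures. The other station's lever, the residual current switch and the items in view looked unchanged, but I didn't take a last overhead picture of the whole bench.
- **Disagreement:** the fixed cameras and the wrist camera placed the jig about 2 mm apart, within their calibration. I used a position in between, and the push's stopping point and the view into the window both agreed with it.

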